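Cure a glass inlay in a carved panel with a UV torch

ROBOT

A 6-joint arm with a two-finger parallel gripper is mounted at the origin on the work surface. World frame = base frame: x ahead of the robot, y to its left, z up, the work surface at z = 0. Lengths are in m, angles in rad, forces in N, time in s.
With the tool pointing down it reaches from about 0.325 to 0.9 m from the base axis. Payload 6.1 kg.
Tool frame: the origin (TCP) lies on the centre line of the jaws, within the pads' length; the fingertips stand 25 mm ahead of it and the grasp point (between the pads) lies 6 mm ahead of it; z points along the fingers, y is the line along which they close (so a half turn about z gives the same grasp; the last joint's range is limited). The gripper opens to 85 mm and grips with 20 to 120 N. Pads are 22 mm wide; open, the fingers measure 114 mm over their backs; the gripper's body (76 mm by 85 mm) begins 54 mm behind the grasp point. The pads swing forward as they close: fully open they stand 13 mm farther back than shut.
Start: joints at [-1.233, 0.22, 1.526, -0, 1.395, -0.126], TCP at [0.28, -0.559, 0.234] pointing down, gripper open.
Joint ranges: [-2.98, 2.98], [-0.91, 2.08], [0.09, 2.57], [-1.24, 4.39], [0.2, 2.65], [-2.68, 2.68]. Speed limits (rad/s): [2.57, 2.57, 3.01, 3.14, 3.14, 3.14].

INTERFACE

Orientations are given as a unit quaternion [x, y, z, w].
In Python, from rig import * gives the robot as it stands.
- The arm moves only by the shell command python3 -m jog 'ROWS' [FORCE]. ROWS is a JSON object of lists of equal length, an entry for each row: "delta_pos": the shift along the tool's x, y, z in cm, a list of three; "spin": the turn about the tool's z in degrees; "claw": the finger opening in cm, from 0 to 8.54. A call has 1 to 20 rows; each row shifts and turns the commanded pose from where the row before left it, along the tool's axes as they then stand; what a row does not reach is not made up. A row lasts 1/10 s, in which the tool goes at most 50 mm and 8.59 degrees, less where a joint would pass 70% of its speed; a pose out of reach is approached as far as the arm can. A call with a gripper value outside its range is refused whole. The fingers move at their own pace and stop on an object; FORCE is the grip in N (left out, the last holds). Time passes only in rows, so rows that do not move let the fingers close. It gives the time, the measured TCP pose, the force, the opening and the grip force at its end, in the units of the state.
- state(): the state, without advancing time (a new reading comes with each control period).
- snapshot(name): name is "scene" or "top" or "wrist"; returns the picture (400x640x3 uint8, red, green, blue); there is no depth.
- camera_info(name): a dict with "fovy" (degrees; the focal length in pixels is half the picture's height over the tangent of half this angle, whatever the lens; pixels are square), "cx", "cy" (the principal point, pixels), "R" (3x3) and "t" (3): a world point X has camera coordinates R X + t; the wrist camera has in their place "tool_from_camera" (4x4, takes a point from camera to tool coordinates, whose origin is the TCP and whose axes are the flange's). Camera axes: x right, y down, z forward; pixel columns grow to the right and rows downward; lengths in m; the calibration is good to about 2 mm. A picture is of the moment at which its call begins: read the wrist's pose just before it. camera_info takes no time and is no camera call.
- close_job(): hands the job in; it is judged then, once.
Trained networks look in the newest picture that a camera, given by its name, has taken for a name from the list of things; names that differ only in an ending like _2 or _b are one class to them, and where a whole thing is asked for, a point or a joint stands for the part that bears it (a point fixed in the world has none). Each returns a list of dicts, best first, with "score" (0 to 1); they miss things now and then, are a little off and sometimes report something else, mostly with a low value. They report only what shows in the picture. A call takes as long as a camera call. They do not tell look-alikes from the thing itself.
- boxes_of(camera, label): "point" ([x, y, z] in m, in world coordinates, good to about 4 mm: the middle of the surface that is visible of it).
The state is a dict: "t": time; "joint_pos": joint angles; "dq": joint speeds; "tau": joint torques, N m; "ee_pos": TCP position; "tool_rot": TCP orientation; "wrist_force": force on the tool from outside, world axes, zero at the start; "moment": the same for the moment, N m; "width": finger opening in m; "finger_force": force on a finger pad.
Only numpy, scipy, OpenCV 4.12 (cv2) and the standard library are available. Lean on these libraries where they do the work, as an engineer would, in place of code of your own. Each camera call takes 0.05 s, during which the arm holds its last target. There are 200 camera calls.

TASK

Set the glass inlay: swing the presser fully down so its clear foot rests on the amber glass in the carved panel and let it go, then take the UV torch from its stand and shine it through the foot square onto the middle of the glass, lens about 4 cm from the glass, held still for a good two seconds without touching the work. Put the torch back upright in its stand without dropping it, then swing the presser well up again (about 60 degrees) to free the panel. Leave the vase, the goblet and the glue bottle where they stand.

Things in the scene. Friction and masses are not known exactly. Their poses are not given: they have to be found in the camera images.
- easel: Plywood easel fixed to the bench: base 250 x 220 mm; board 260 (uphill) x 230 x 12 mm sloping 18 deg, low edge towards the robot. Carries a cream carved panel 150 x 150 x 18 mm, inlay, presser. Origin: middle of the underside; z up, x level to the uphill side, y along the level edge. Middle of the board's top face: 60 mm above the origin. Highest fixed point: hinge bracket, about 135 mm up.
- inlay (a point): Centre of the top face of the amber glass disc (32 mm across, 2 mm proud) in the middle of the panel, about 79 mm above the bench. z axis: square out of the sloping panel (18 deg from vertical, leaning downhill, to the robot); x axis: up the slope; y axis: along the presser's hinge.
- presser (a joint): Presser arm angle (rad): 0 = fully down, foot flat on the glass (stop); grows as it swings up, to 1.3. Stiff friction hinge (0.4 N m, 2 to 4 N at the ball): stays where left. Steel bar 16 x 6 mm, a ring 60 mm across holding the clear foot (45 mm across, 12 thick; when down its top is 12 mm above the glass; light passes), a 12 mm wide nose, an upright 8 mm stem with the ball.
- presser_ball (a point): Centre of the black ball knob, 22 mm across, at the free end of the presser: 148 mm from the hinge along the arm and 38 mm above the arm's mid-plane (away from the panel); 70 mm off the sloping board when down. Pinched along the hinge direction it turns freely between the fingers; no obstacle within 25 mm on either side.
- presser_hinge (a point): Middle of the presser's hinge axis, 100 mm uphill of the inlay centre and 12 mm farther out of the panel (along the inlay's z) than the top of the glass. The axis is the inlay's y axis; turning about +y raises the arm.
- torch: Round UV torch, 150 mm long, about 160 g. Origin: centre of the lens face, the lower end in its stand; z from lens to tail: it shines along -z. Silver head 36 mm across to 36 mm, cone to 46 mm, violet body 28 mm across from 46 to 136 mm (grip here), black tail 26 mm across to 147 mm, button to 150 mm. Lights by itself when out of the stand.
- stand_seat (a point): Centre of the cup floor of the fixed torch stand, where the lens rests, 17 mm above the bench. Black disc 100 mm across, 12 mm high; on it a grey round cup, inside 40 mm across up to 38 mm above the bench, then flaring to 56 mm at the rim, 54 mm above the bench. The torch stands upright in it with about 2 mm play all round.
- vase: Turned vase, dark red neck and cream belly, 98 mm across, 166 mm high, free-standing; origin under its foot. Leave alone.
- goblet: Turned cream and dark red goblet, 64 mm across, 112 mm high, free-standing; origin under its foot. Leave alone.
- glue: Small black glue bottle with white cap, 38 mm across, 90 mm high, free-standing; origin under its foot. Leave alone.
Mind the look-alikes: they are no part of the job. Of the things that look like the torch, the middle-sized one is meant.

How it is judged:
On the way, in this order (a step that is already met when the one before it is completed fails the run):
1. the presser is fully down on the glass (within 0.04 rad) and let go (value of joint presser below 0.04 rad and contact force between the fingers and easel below 0.1 N), for 0.2 s.
2. with the presser down, the torch shines square on the glass (within 0.2 rad), its axis passing within 9 mm of the centre, lens 25 to 60 mm from the glass, still for two seconds (value of joint presser below 0.04 rad and x of inlay in the frame of torch between -0.009 and 0.009 m and y of inlay in the frame of torch between -0.009 and 0.009 m and z of inlay in the frame of torch between -0.06 and -0.025 m and angle between the z axis of torch and the z axis of inlay, either way round below 0.2 rad and linear speed of torch below 0.02 m/s and angular speed of torch below 0.2 rad/s), for 1.9 s.
3. the torch stands in its stand again, let go (distance between torch and stand_seat below 0.008 m and angle between torch's own z axis and vertical below 0.2 rad and contact force between the fingers and torch below 0.1 N), for 0.2 s.
At the end, for the whole second after the job is handed in: The presser stands raised by more than 0.8 rad and at rest; the torch is at rest in its stand, lens within 8 mm of the cup's floor centre, upright within 0.2 rad (value of joint presser above 0.8 rad and velocity of joint presser between -0.05 and 0.05 rad/s and distance between torch and stand_seat below 0.008 m and angle between torch's own z axis and vertical below 0.2 rad and linear speed of torch below 0.02 m/s); the robot touches nothing.
It fails at once if the torch touches the easel, the panel or the presser (more than 1 N) (contact force between torch and easel above 1 N).
It fails at once if the torch is dropped (moving faster than 0.35 m/s while no finger holds it) (contact force between the fingers and torch below 0.01 N and linear speed of torch above 0.35 m/s).
It fails at once if the vase, the goblet or the glue bottle is moved by more than 20 mm or tipped (distance of any of vase, goblet, glue from where it was at the start of the episode above 0.02 m or angle between any of vase, goblet, glue's own z axis and vertical above 0.2 rad).
It also fails if it takes over 72 s, if anything falls off the work surface, if the arm or the gripper's body presses on something with over 40 N, if the wrist force passes 120 N, or if a joint passes its speed limit or range.

## Working session

There is one attempt and no reset: what is moved stays moved. The work goes in short steps, Python scripts to look and compute and a shell command to move; the robot and the scene stay as the last step left them, time stands still between calls to the robot, and variables do not carry over. Pictures are saved under pics/ and viewed, at most 10 in all, crops included, and the job is handed in when it is done.

```bash
mkdir -p pics; ls
python3 - <<'E'
from rig import *
import cv2, json
s=state(); print({k:s[k] for k in ('t','ee_pos','tool_rot','width')})
for c in ('scene','top'):
    im=snapshot(c); cv2.imwrite(f'pics/{c}0.png',im[:,:,::-1])
    for l in ('easel','presser','presser_ball','inlay','torch','stand_seat','vase','goblet','glue'):
        try: print(c,l,[(round(b['score'],2),[round(float(x),3) for x in b['point']]) for b in boxes_of(c,l)][:5])
        except Exception as e: print(c,l,e)
    ci=camera_info(c); print({k:(v.tolist() if hasattr(v,'tolist') else v) for k,v in ci.items()})
print(camera_info('wrist'))
E
```

```text
pics
{'t': 0.0, 'ee_pos': array([ 0.27939345, -0.55840379,  0.23249951]), 'tool_rot': array([ 9.73229864e-01,  2.29831843e-01, -1.04072485e-04, -9.71849778e-04]), 'width': 0.0855317827517082}
scene easel [(0.7, [0.61, 0.03, 0.08])]
scene presser [(0.97, [0.558, 0.034, 0.185])]
scene presser_ball [(0.93, [0.554, 0.031, 0.187])]
scene inlay [(0.9, [0.578, 0.028, 0.09])]
scene torch [(0.89, [0.431, -0.287, 0.11]), (0.63, [0.555, -0.329, 0.119]), (0.54, [0.426, -0.402, 0.058])]
scene stand_seat []
scene vase [(0.73, [0.472, 0.305, 0.093])]
scene goblet [(0.7, [0.702, -0.313, 0.095])]
scene glue [(0.7, [0.678, 0.302, 0.052])]
{'fovy': 48.445509609724546, 'cx': 311.4900770849309, 'cy': 201.92476027973845, 'R': [[0.13616786327016814, 0.9905709586202422, 0.015082736840875256], [0.7518801613211995, -0.09341905264394416, -0.6526477638165284], [-0.6450849060581435, 0.10021006207603254, -0.7575113249547323]], 't': [-0.07394957123925627, -0.38271891317013146, 1.578864734589339]}
top easel [(0.96, [0.535, 0.027, 0.077])]
top presser [(0.82, [0.555, 0.028, 0.185])]
top presser_ball [(0.64, [0.553, 
[... 400 characters left out ...]
72398367707, -0.999528916722934, 0.008964498280224414], [-0.992058313078928, -0.030228350877366167, -0.12209238409592305], [0.12230585041497252, -0.005309560990601648, -0.9924782554375473]], 't': [-0.05874010989237009, 0.5685629640636526, 1.544803134590916]}
{'fovy': 63.28953401109596, 'cx': 323.04134036501364, 'cy': 203.73523489511962, 'tool_from_camera': array([[ 7.66709380e-04, -9.62923693e-01, -2.69772818e-01,
         6.94859928e-02],
       [ 9.99999455e-01,  5.46987772e-04,  8.89642913e-04,
         3.44040318e-04],
       [-7.09095807e-04, -2.69773353e-01,  9.62923587e-01,
        -1.40987817e-01],
       [ 0.00000000e+00,  0.00000000e+00,  0.00000000e+00,
         1.00000000e+00]])}
```

View pics/scene0.png

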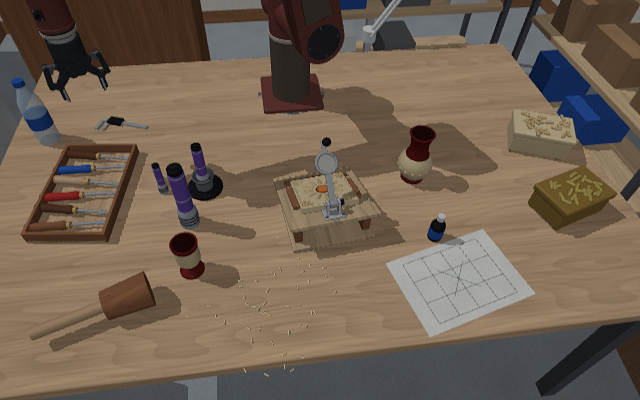

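View pics/top0.png

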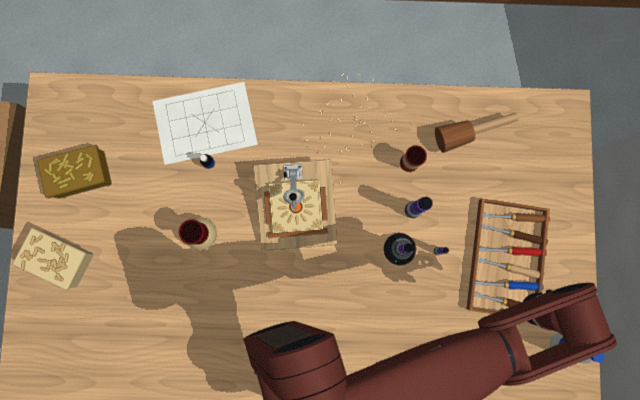

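Torch look-alikes in the scene view are the large one on the bench (180,190), the middle one in its stand (200,165) and the small one on the bench (160,178). By the description I want the middle one at (200,165). I'll check that in a close crop together with the presser.

```bash
cat > h.py <<'E'
import numpy as np, cv2
from rig import *
from scipy.spatial.transform import Rotation as Ro
def cam(name,s=None):
    c=camera_info(name); f=200/np.tan(np.radians(c['fovy'])/2)
    if name=='wrist':
        T=np.eye(4);T[:3,:3]=Ro.from_quat(s['tool_rot']).as_matrix();T[:3,3]=s['ee_pos']
        M=np.linalg.inv(T@np.array(c['tool_from_camera']));R,t=M[:3,:3],M[:3,3]
    else: R,t=np.array(c['R']),np.array(c['t'])
    return f,c['cx'],c['cy'],R,t
def proj(C,X):
    f,cx,cy,R,t=C;p=R@np.asarray(X)+t;return np.array([cx+f*p[0]/p[2],cy+f*p[1]/p[2]])
def ray(C,px):
    f,cx,cy,R,t=C;d=R.T@np.array([(px[0]-cx)/f,(px[1]-cy)/f,1]);return -R.T@t,d/np.linalg.norm(d)
def atz(C,px,z):
    o,d=ray(C,px);return o+d*(z-o[2])/d[2]
def tri(obs):
    A=0;b=0;
    for C,p in obs:
        o,d=ray(C,p);P=np.eye(3)-np.outer(d,d);A=A+P;b=b+P@o
    X=np.linalg.solve(A,b);return X,[np.linalg.norm(proj(C,X)-p) for C,p in obs]
E
python3 - <<'E'
import cv2,numpy as np
s=cv2.imread('pics/scene0.png');t=cv2.imread('pics/top0.png')
def c(i,x,y,w,h): return cv2.resize(i[y:y+h,x:x+w],(400,300),interpolation=cv2.INTER_CUBIC)
cv2.imwrite('pics/crop0.png',np.vstack([np.hstack([c(s,270,130,120,90),c(t,245,145,120,90)]),np.hstack([c(s,140,130,120,90),c(t,350,180,120,90)])]))
E
```

```text
(no output)
```

View pics/crop0.png

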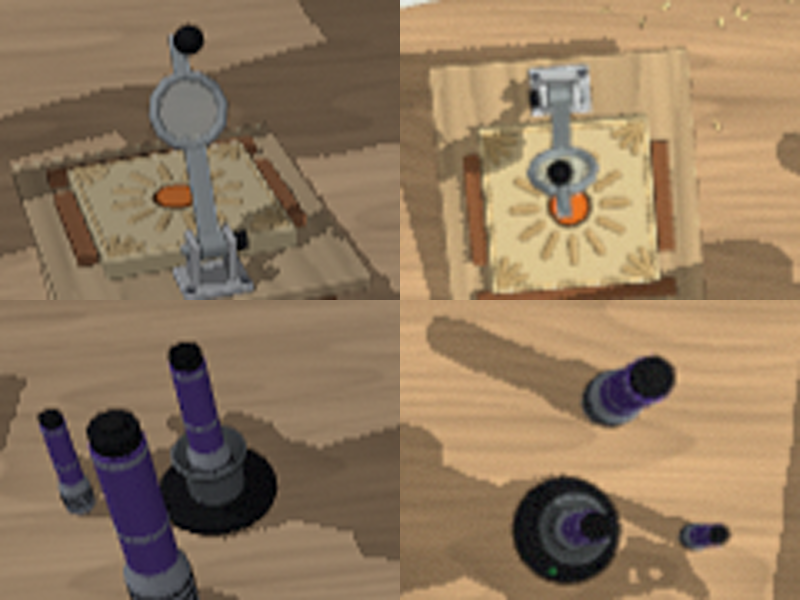

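The crop shows the middle torch in the stand, body at scene ≈(200,158). The ball is at scene (326,142) and top (293,197), the amber glass at scene (322,189) and top (296,207).

Run:
```python
from h import *
S=cam('scene');T=cam('top')
for n,a,b in [('ball',(326.4,142),(293,196.6)),('inlay',(322.5,188.8),(295.7,207.4)),('tail',(195.8,146),(409.4,247.5)),('disc',(205.4,186),(399.8,249)),]:
    X,e=tri([(S,a),(T,b)]);print(n,X.round(4),np.round(e,1))
print(atz(T,(399.8,249),.012),atz(S,(205.4,186),.012))
# panel top edge left/right, and board edges in top for yaw: uphill board edge
tp=lambda x,y:(245+x*.3,145+y*.3)
for p,z in [((483,127),.1),((648,118),.1),((432,68),.12),((686,50),.12)]: print(atz(T,tp(p[0]-400,p[1]),z).round(4))
```

```text
ball [0.5407 0.0316 0.2479] [0.1 0.1]
inlay [0.5297 0.0304 0.0731] [0. 0.]
tail [ 0.4186 -0.2911  0.1608] [0.6 0.6]
disc [ 0.4177 -0.2906  0.0064] [0.1 0.1]
[ 0.4175192  -0.29004605  0.012     ] [ 0.42310119 -0.28914249  0.012     ]
[0.5963 0.1074 0.1   ]
[ 0.6088 -0.0374  0.1   ]
[0.6439 0.1521 0.12  ]
[ 0.6667 -0.0688  0.12  ]
```

```bash
python3 -m jog '{"delta_pos":[[0,0,-2],[0,0,-2],[0,0,-2],[1.9,-4,-0.5],[1.9,-4,-0.5],[1.9,-4,-0.5],[1.9,-4,-0.5],[1.9,-4,-0.5],[1.9,-4,-0.5],[1.9,-4,-0.5],[0,0,0],[0,0,0]],"spin":[7.2,7.2,7.2,0,0,0,0,0,0,0,0,0],"claw":[8.5,8.5,8.5,8.5,8.5,8.5,8.5,8.5,8.5,8.5,8.5,8.5]}'
python3 - <<'E'
from h import *
s=state();im=snapshot('wrist');cv2.imwrite('pics/w1.png',im[:,:,::-1])
C=cam('wrist',s);np.save('w1.npy',np.r_[s['ee_pos'],s['tool_rot']])
for l in ('torch','stand_seat'):print(l,[(round(b['score'],2),np.round(b['point'],3)) for b in boxes_of('wrist',l)])
print(proj(C,(.4186,-.2911,.167)),proj(C,(.418,-.29,.012)))
E
```

```text
t: 2.2
ee_pos: [0.3883, -0.2679, 0.3291]
tool_rot: [0.999, 0.045, 0.0, 0.001]
wrist_force: [-0.2, 0.4, 0.2]
width: 0.0851
finger_force: 0.0
torch [(0.79, array([ 0.53 , -0.319,  0.172])), (0.72, array([ 0.422, -0.402,  0.076])), (0.61, array([ 0.426, -0.289,  0.166]))]
stand_seat [(0.71, array([ 0.434, -0.28 ,  0.012]))]
[350.26773082 159.04610585] [340.21141462 144.26457151]
```

View pics/w1.png

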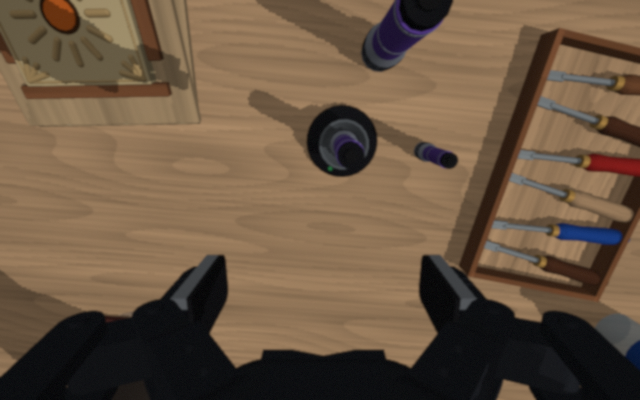

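```bash
python3 -m jog '{"delta_pos":[[0.54,-4.2,-0.45],[0.54,-4.2,-0.45],[0.54,-4.2,-0.45],[0.54,-4.2,-0.45],[0.54,-4.2,-0.45],[0.54,-4.2,-0.45],[0.54,-4.2,-0.45],[0,0,0],[0,0,0]],"spin":[0,0,0,0,0,0,0,0,0],"claw":[8.5,8.5,8.5,8.5,8.5,8.5,8.5,8.5,8.5]}'
python3 - <<'E'
from h import *
C1=None
v=np.load('w1.npy');C1=cam('wrist',dict(ee_pos=v[:3],tool_rot=v[3:]))
print('w1 disc',atz(C1,(342,140),.012),'tail',atz(C1,(350,157),.167),'inlay',atz(C1,(60,13),.079))
s=state();im=snapshot('wrist');cv2.imwrite('pics/w2.png',im[:,:,::-1])
C=cam('wrist',s);np.save('w2.npy',np.r_[s['ee_pos'],s['tool_rot']])
for l in ('presser_ball','inlay'):print(l,[(round(b['score'],2),np.round(b['point'],3)) for b in boxes_of('wrist',l)])
print(proj(C,(.541,.0316,.248)),proj(C,(.53,.03,.079)))
E
```

```text
t: 3.25
ee_pos: [0.4002, 0.0275, 0.36]
tool_rot: [0.999, 0.044, -0.0, 0.0]
wrist_force: [-0.6, 0.2, -0.6]
width: 0.0854
finger_force: 0.0
w1 disc [ 0.42404549 -0.29186656  0.012     ] tail [ 0.42047331 -0.29063701  0.167     ] inlay [0.53516686 0.02827669 0.079     ]
presser_ball [(0.86, array([0.538, 0.033, 0.21 ]))]
inlay [(0.6, array([0.516, 0.025, 0.071]))]
[334.8852012    6.02350506] [330.18220924  60.96141826]
```

View pics/w2.png

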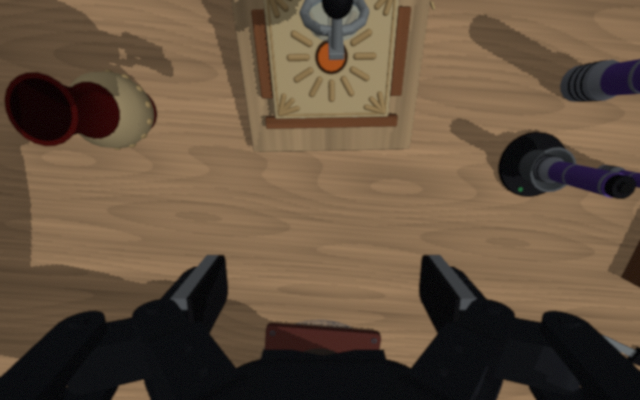

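Wrist view: the amber glass is at (331,57), the ball at about (340,3), half out of frame, and the easel's low edge runs nearly level, so yaw is about 6°. I'll move closer over the ball.

```bash
python3 -m jog '{"delta_pos":[[2.5,0,0],[2.5,0,0],[2.5,0,0],[0,0,0],[0,0,0]],"spin":[1,0,0,0,0],"claw":[8.5,8.5,6,6,6]}'
python3 - <<'E'
from h import *
v=np.load('w1.npy');C1=cam('wrist',dict(ee_pos=v[:3],tool_rot=v[3:]))
v=np.load('w2.npy');C2=cam('wrist',dict(ee_pos=v[:3],tool_rot=v[3:]));S=cam('scene');T=cam('top')
print('inlay',atz(C2,(331.5,56.5),.079),tri([(C1,(60,13)),(C2,(331.5,56.5)),(S,(322.5,188.8)),(T,(295.7,207.4))]))
e=[atz(C2,p,.025) for p in ((258,151),(411,148))];d=e[0]-e[1];print('yaw',np.degrees(np.arctan2(-d[0],d[1])))
s=state();im=snapshot('wrist');cv2.imwrite('pics/w3.png',im[:260,200:480,::-1])
C=cam('wrist',s);np.save('w3.npy',np.r_[s['ee_pos'],s['tool_rot']])
print('ball',[(round(b['score'],2),np.round(b['point'],3)) for b in boxes_of('wrist','presser_ball')])
m=(im.max(2)<45).astype(np.uint8);m[230:]=0
n,l,st,ce=cv2.connectedComponentsWithStats(m)
for i in range(1,n):
    if st[i,4]>60: print(st[i],ce[i])
print(proj(C,(.541,.0316,.248)))
E
```

```text
t: 3.9
ee_pos: [0.4746, 0.0319, 0.3593]
tool_rot: [0.999, 0.033, -0.001, -0.0]
wrist_force: [0.7, -0.0, 0.5]
width: 0.0601
finger_force: 0.0
inlay [0.53505981 0.02891869 0.079     ] (array([0.53338402, 0.02951299, 0.07750297]), [np.float64(2.1491687929960737), np.float64(1.7902106124807569), np.float64(0.08981911601505309), np.float64(1.405552369977352)])
yaw 6.190721524046537
ball [(0.98, array([0.551, 0.032, 0.188]))]
[ 99   0  23   7 103] [111.11650485   2.03883495]
[567   0  29  39 406] [581.4729064   18.49753695]
[633   0   7  18  99] [636.42424242   6.8989899 ]
[301  25   8  16 121] [304.47107438  32.78512397]
[317 100  28  29 621] [330.72302738 113.90499195]
[556 114  28  34 367] [566.23160763 132.28337875]
[  73  152   41   49 1204] [ 96.88870432 174.39202658]
[  24  161   62   56 2519] [ 55.41008337 188.35490274]
[ 493  177   64   53 1927] [517.82511676 201.18059159]
[539 200  23  11  71] [553.08450704 204.38028169]
[589 209  11  12  72] [593.59722222 214.65277778]
[329.26910265 117.1605426 ]
```

View pics/w3.png

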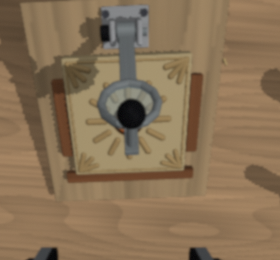

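Ball at full-frame (331,114), agreeing with the two fixed cameras: about (0.543, 0.030, 0.248). Hinge radius comes out at 0.152, as it should, and the angle at about 1.05. Next, grasp the ball.

```bash
python3 -m jog '{"delta_pos":[[0,0,0],[2.26,0.31,0],[2.26,0.31,0],[2.26,0.31,0],[0,0,3.5],[0,0,3.5],[0,0,3.5],[0,0,0],[0,0,0],[0,0,0],[0,0,0],[0,0,0]],"spin":[-2.4,0,0,0,0,0,0,0,0,0,0,0],"claw":[5,5,5,5,5,5,5,5,1.5,1.5,1.5,1.5]}' 30
python3 - <<'E'
from h import *
im=snapshot('wrist');cv2.imwrite('pics/w4.png',im[:,:,::-1])
# arc increments from theta=60.4deg down to -2deg
ph=np.radians(np.linspace(123.2,184.6,16));r=.152
P=np.c_[r*np.cos(ph),r*np.sin(ph)];print((np.diff(P,axis=0)*100).round(2).tolist())
E
```

```text
t: 5.2
ee_pos: [0.5444, 0.031, 0.2578]
tool_rot: [0.998, 0.055, 0.002, 0.001]
wrist_force: [-0.7, -2.8, 5.7]
width: 0.0153
finger_force: 15.5
[[-0.89, -0.63], [-0.84, -0.69], [-0.79, -0.75], [-0.73, -0.8], [-0.67, -0.85], [-0.61, -0.9], [-0.55, -0.94], [-0.48, -0.97], [-0.41, -1.01], [-0.33, -1.03], [-0.26, -1.05], [-0.18, -1.07], [-0.11, -1.08], [-0.03, -1.09], [0.05, -1.08]]
```

View pics/w4.png

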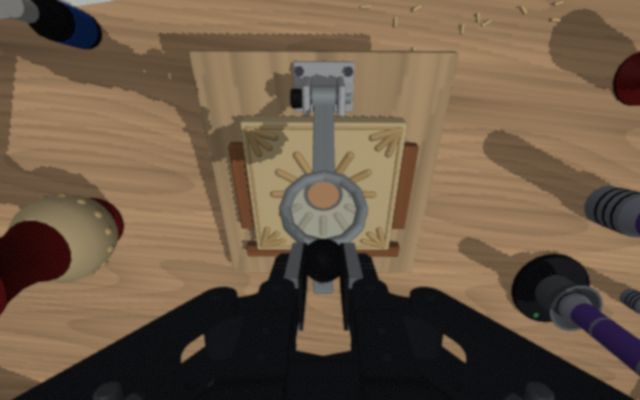

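Wrist view: the ball, (325,262), sits ahead of and below the fingertips (300/350, 265). The pads closed to only 15 mm and are pinching its edge, so I need to locate it properly.

Run:
```python
from h import *
s=state();print(s['ee_pos'],s['width'],s['finger_force'],s['wrist_force'])
C=cam('wrist',s);v=np.load('w3.npy');C3=cam('wrist',dict(ee_pos=v[:3],tool_rot=v[3:]));S=cam('scene');T=cam('top')
R=Ro.from_quat(s['tool_rot']).as_matrix();e=s['ee_pos']
for p in [(0,0,.006),(0,0,.025),(0.011,0,.025),(.011,0.01,.006),(.011,0,-.013)]: print(p,proj(C,e+R@np.array(p)).round(0))
print(tri([(C3,(331,114)),(S,(326.4,142)),(T,(293,196.6))]),tri([(C3,(331,114)),(S,(326.4,142))]))
im=snapshot('scene');cv2.imwrite('pics/s5.png',cv2.resize(im[80:230,230:430,::-1],None,fx=4,fy=4,interpolation=cv2.INTER_CUBIC))
im=snapshot('wrist');m=(im.max(2)<45).astype(np.uint8)
c=im[230:300,280:370].max(2)
for r in range(0,70,5): print(230+r,''.join('#' if q<25 else '+' if q<50 else '.' for q in c[r]))
```

```text
[0.54430883 0.03093845 0.25771239] 0.015399355565071849 15.9161277115345 [-1.54676261 -3.46682468  6.67127778]
(0, 0, 0.006) [323. 259.]
(0, 0, 0.025) [323. 244.]
(0.011, 0, 0.025) [323. 225.]
(0.011, 0.01, 0.006) [344. 238.]
(0.011, 0, -0.013) [323. 255.]
(array([0.54194387, 0.03113195, 0.24881628]), [np.float64(2.1962231280677504), np.float64(0.2562990487744522), np.float64(0.5402962393999546)]) (array([0.54348261, 0.03093189, 0.25047975]), [np.float64(0.6265080598728942), np.float64(0.19800903907348835)])
230 ..........................................................................................
235 ..........................................................................................
240 ....................................++############++......................................
245 .......................+##++++############################+++##+..........................
250 ......................+#########################################+.........................
255 +#######+............++#########################################++............+#######++..
260 #######+.............+###########################################+.............+##########
265 #####++.............+#############################################+.............++########
270 ####++.............+###############################################+.............++#######
275 ###++.............++#######+++######################################+..............+######
280 ########++........++######+.........++###########+++.........#######+........++###########
285 #############+.....+######...................................+#####+.....+################
290 #########################+...................................+############################
295 #########################.....................................+###########################
```

View pics/s5.png

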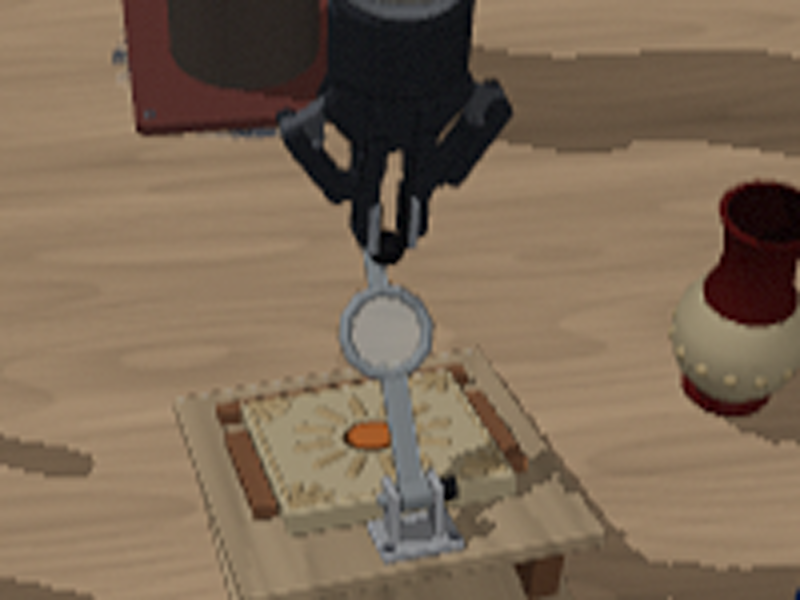

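```bash
python3 -m jog '{"delta_pos":[[0,0,0],[0,0,0],[0,0,0]],"spin":[0,0,0],"claw":[5,5,5]}'
python3 - <<'E'
from h import *
from scipy.optimize import least_squares
s=state();im=snapshot('wrist');C=cam('wrist',s);S=cam('scene');T=cam('top');print(s['ee_pos'])
snapshot('scene')
print([(round(b['score'],2),np.round(b['point'],3)) for b in boxes_of('wrist','presser_ball')])
c=im[230:310,270:380].max(2)
for r in range(0,80,4): print(230+r,''.join('#' if q<25 else '+' if q<50 else '.' for q in c[r]))
X,_=tri([(C,(325,262)),(S,(326.5,141.5))]);print(X)
u=np.array([.994,.108]);h=np.array([.626,.039])
for th in (60,55,50,45,40):
    p=np.radians(183.6-th);b=np.r_[h+u*.1528*np.cos(p),.121+.1528*np.sin(p)];print(th,b.round(4),proj(C,b).round(1),proj(S,b).round(1))
E
```

```text
t: 5.65
ee_pos: [0.5431, 0.0319, 0.255]
tool_rot: [0.998, 0.056, -0.0, -0.0]
wrist_force: [-0.9, -0.1, 0.2]
width: 0.0501
finger_force: 0.0
[0.54307192 0.03185569 0.25497402]
[(0.81, array([0.548, 0.034, 0.19 ]))]
230 ..............................................................................................................
234 ..............................................................................................................
238 ..............................................................................................................
242 .............................................+###################++...........................................
246 .......................................++##############################+......................................
250 .....................................+####################################+.................................+#
254 ...................................+########################################................................+#
258 ...................................+########################################+
[... 1018 characters left out ...]
..................................................
298 ..............................................................................................................
302 ..............................................................................................................
306 ..............................................................................................................
[0.54327185 0.03121929 0.25196937]
60 [0.5419 0.0299 0.2483] [326.7 260.9] [325.6 142.3]
55 [0.5312 0.0287 0.2404] [326.3 273. ] [324.3 141.8]
50 [0.5213 0.0276 0.2317] [326.1 281.8] [323.1 141.9]
45 [0.5121 0.0266 0.222 ] [325.8 287.6] [322.  142.4]
40 [0.5038 0.0257 0.2117] [325.6 290.9] [320.9 143.3]
```

The ball hasn't moved and sits right at the grasp point, so the pads did hold it and the finger linkage is simply compliant. I'll grip again and follow the arc down.

```bash
python3 -m jog '{"delta_pos":[[0,0,0],[0,0,0],[0,0,0],[-0.89,0,0.63],[-0.84,0,0.69],[-0.79,0,0.75],[-0.73,0,0.8],[-0.67,0,0.85],[-0.61,0,0.9],[-0.55,0,0.94],[-0.48,0,0.97],[-0.41,0,1.01],[-0.33,0,1.03],[-0.26,0,1.05],[-0.18,0,1.07],[-0.11,0,1.08],[-0.03,0,1.09],[0.05,0,1.2],[0,0,0]],"spin":[0,0,0,0,0,0,0,0,0,0,0,0,0,0,0,0,0,0,0,0],"claw":[1.5,1.5,1.5,1.5,1.5,1.5,1.5,1.5,1.5,1.5,1.5,1.5,1.5,1.5,1.5,1.5,1.5,1.5,1.5,1.5]}' 30
sed -i 's/x/x/' h.py
```

```text
schema error: expected 19 entries
```

```bash
python3 -m jog '{"delta_pos":[[0,0,0],[0,0,0],[0,0,0],[-0.89,0,0.63],[-0.84,0,0.69],[-0.79,0,0.75],[-0.73,0,0.8],[-0.67,0,0.85],[-0.61,0,0.9],[-0.55,0,0.94],[-0.48,0,0.97],[-0.41,0,1.01],[-0.33,0,1.03],[-0.26,0,1.05],[-0.18,0,1.07],[-0.11,0,1.08],[-0.03,0,1.09],[0.05,0,1.2],[0,0,0]],"spin":[0,0,0,0,0,0,0,0,0,0,0,0,0,0,0,0,0,0,0],"claw":[1.5,1.5,1.5,1.5,1.5,1.5,1.5,1.5,1.5,1.5,1.5,1.5,1.5,1.5,1.5,1.5,1.5,1.5,1.5]}' 30
python3 - <<'E'
from h import *
s=state();im=snapshot('wrist');C=cam('wrist',s);sc=snapshot('scene')
u=np.array([.994,.108]);h=np.array([.626,.039])
for th in (10,5,0):
    p=np.radians(183.6-th);b=np.r_[h+u*.1528*np.cos(p),.121+.1528*np.sin(p)];print(th,b.round(4),proj(C,b).round(1),proj(cam('scene'),b).round(1))
a=cv2.resize(sc[110:230,250:410,::-1],(400,300));b=cv2.resize(im[80:380,120:520,::-1],(400,300))
cv2.imwrite('pics/p6.png',np.hstack([a,b]))
E
```

```text
t: 7.7
ee_pos: [0.4771, 0.0237, 0.1174]
tool_rot: [0.998, 0.056, 0.001, 0.0]
wrist_force: [-9.0, -2.7, 24.7]
width: 0.0154
finger_force: 44.7
10 [0.4751 0.0226 0.138 ] [325.  291.4] [317.3 157.2]
5 [0.4742 0.0225 0.1247] [324.8 277.8] [317.1 160.6]
0 [0.4744 0.0225 0.1114] [324.6 264.3] [317.  164.3]
```

View pics/p6.png

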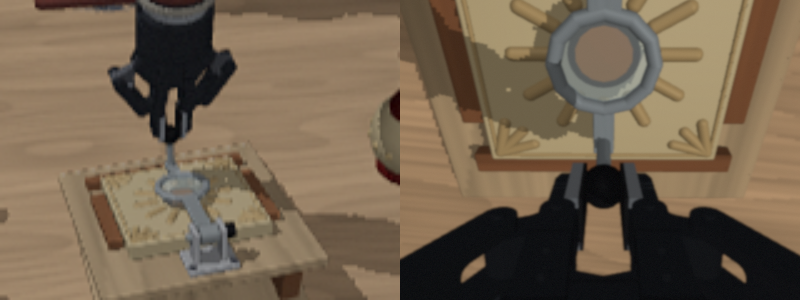

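The foot is down over the glass and the wrist reads 25 N of stop force. Release, and keep the finger opening below the 25 mm clearance either side.

```bash
python3 -m jog '{"delta_pos":[[0,0,-0.25],[0,0,0],[0,0,0],[0,0,0],[0,0,0],[0,0,0],[0,0,0],[0,0,-4],[0,0,-4],[0,0,-4],[0,0,0]],"spin":[0,0,0,0,0,0,0,0,0,0,0],"claw":[1.5,1.5,5,5,5,5,5,5,5,5,5]}' 30
python3 - <<'E'
from h import *
s=state();im=snapshot('wrist');C=cam('wrist',s);sc=snapshot('scene');tp=snapshot('top')
u=np.array([.994,.108]);h=np.array([.626,.039])
for th in (10,5,0):
    p=np.radians(183.6-th);b=np.r_[h+u*.1528*np.cos(p),.121+.1528*np.sin(p)];print(th,b.round(4),proj(C,b).round(1),proj(cam('scene'),b).round(1))
for n,i in (('wrist',im),('scene',sc)):
    m=(i.max(2)<45).astype(np.uint8);q,l,st,ce=cv2.connectedComponentsWithStats(m)
    print(n,[(st[k].tolist(),ce[k].round(1).tolist()) for k in range(1,q) if st[k,4]>30 and 290<ce[k][0]<345 and 120<ce[k][1]<300])
    print([(round(b['score'],2),np.round(b['point'],3)) for b in boxes_of(n,'presser_ball')])
E
```

```text
t: 8.9
ee_pos: [0.4788, 0.0237, 0.2436]
tool_rot: [0.998, 0.056, 0.006, 0.001]
wrist_force: [0.4, 1.0, 0.6]
width: 0.05
finger_force: 0.0
10 [0.4751 0.0226 0.138 ] [323.5 210.5] [317.3 157.2]
5 [0.4742 0.0225 0.1247] [323.4 207.1] [317.1 160.6]
0 [0.4744 0.0225 0.1114] [323.3 202.7] [317.  164.3]
wrist [([311, 192, 24, 23, 407], [322.6, 203.3])]
[(0.93, array([0.54 , 0.029, 0.1  ]))]
scene [([314, 160, 8, 8, 43], [317.1, 163.5])]
[(0.85, array([0.535, 0.03 , 0.098]))]
```

Ball is at scene (317,163.5), predicted (317,164.3) for 0 rad: down. Now over to the torch.

```bash
python3 -m jog '{"delta_pos":[[0,0,-4],[-1.31,4.38,-0.25],[-1.31,4.38,-0.25],[-1.31,4.38,-0.25],[-1.31,4.38,-0.25],[-1.31,4.38,-0.25],[-1.31,4.38,-0.25],[-1.31,4.38,-0.25],[0,0,0],[0,0,0],[0,0,0]],"spin":[0,0,0,0,0,0,0,0,0,0,0],"claw":[6,6,6,6,6,6,6,6,6,6,6]}' 30
python3 - <<'E'
from h import *
s=state();im=snapshot('wrist');C=cam('wrist',s);np.save('w5.npy',np.r_[s['ee_pos'],s['tool_rot']]);cv2.imwrite('pics/w5.png',im[:,:,::-1])
print([(round(b['score'],2),np.round(b['point'],3)) for b in boxes_of('wrist','torch')])
print(proj(C,(.4205,-.2905,.164)),proj(C,(.4205,-.2905,.012)),proj(C,(.4205,-.2905,.1)))
hsv=cv2.cvtColor(im,cv2.COLOR_RGB2HSV)
m=((hsv[:,:,0]>120)&(hsv[:,:,0]<150)&(hsv[:,:,1]>90)).astype(np.uint8)
q,l,st,ce=cv2.connectedComponentsWithStats(m)
print([(st[k].tolist(),ce[k].round(1).tolist()) for k in range(1,q) if st[k,4]>40])
c=im[100:300:4,240:400:2]
for r in range(50): print(100+4*r,''.join('v' if m[100+4*r,240+2*j] else '#' if c[r,j].max()<40 else '+' if c[r,j].max()<100 and np.ptp(c[r,j])<15 else '.' for j in range(80)))
E
```

```text
t: 10.25
ee_pos: [0.4181, -0.2897, 0.2933]
tool_rot: [0.998, 0.056, -0.001, -0.001]
wrist_force: [0.4, -0.2, 0.1]
width: 0.0603
finger_force: 0.0
[(0.98, array([ 0.43 , -0.291,  0.156])), (0.76, array([ 0.422, -0.4  ,  0.076])), (0.62, array([ 0.538, -0.324,  0.205]))]
[324.4178682  194.06581796] [324.10293407 165.95376943] [324.25221727 179.27927554]
[([373, 12, 49, 56, 453], [387.4, 49.2]), ([361, 37, 38, 42, 611], [373.8, 63.3]), ([357, 58, 23, 25, 127], [363.7, 73.2]), ([311, 161, 32, 34, 452], [325.6, 174.1]), ([411, 173, 28, 26, 325], [422.0, 183.5])]
100 ................................................................................
104 ................................................................................
108 ................................................................................
112 ................................................................................
116 ................................................................................
120 ................................................................................
124 ......................
[... 3013 characters left out ...]
...............#####
268 +########..................................................................#####
272 #########..................................................................#####
276 #########..................................................................#####
280 #########..................................................................#####
284 #########..................................................................#####
288 #########..................................................................#####
292 #########..................................................................#####
296 ########....................................................................####
```

Torch tail at wrist ≈(326,190), so about (0.423,-0.292). The jog interface can't tilt the tool, so after gripping I'll lean the torch about 18° in the pads by levering it against the cup wall.

```bash
python3 -m jog '{"delta_pos":[[0.46,0.28,0],[0,0,4],[0,0,4],[0,0,4],[0,0,3],[0,0,1.5],[0,0,0],[0,0,0],[0,0,0],[0,0,0],[0,0,0],[0,0,0],[0,0,0],[0,0,-0.6],[0,0,-0.6],[0,0,-0.6],[0,0,0]],"spin":[0,0,0,0,0,0,0,0,0,0,0,0,0,0,0,0,0],"claw":[6,6,6,6,6,6,6,1.8,1.8,1.8,1.8,1.8,1.8,1.8,1.8,1.8,1.8]}' 20
python3 -c "
from rig import *
s=state();print(s['ee_pos'],s['wrist_force'],s['width'],s['finger_force'])"
```

```text
t: 12.05
ee_pos: [0.4236, -0.2937, 0.1488]
tool_rot: [0.998, 0.056, 0.001, 0.001]
wrist_force: [0.0, -0.4, -1.8]
width: 0.0268
finger_force: 19.9
[ 0.42359979 -0.29372806  0.14878333] [ 0.01815849 -0.42569846 -1.78312435] 0.026843455109707745 19.893365800380707
```

```bash
python3 -m jog '{"delta_pos":[[-0.6,0,0],[-0.6,0,0],[-0.6,0,0],[-0.6,0,0],[-0.6,0,0],[-0.6,0,0],[0,0,0],[0,0,0]],"spin":[0,0,0,0,0,0,0,0],"claw":[1.8,1.8,1.8,1.8,1.8,1.8,1.8,1.8]}' 20
python3 - <<'E'
from h import *
s=state();print(s['ee_pos'],s['wrist_force'],s['moment'],s['width'],s['finger_force'])
im=snapshot('wrist');sc=snapshot('scene');C=cam('wrist',s)
a=cv2.resize(sc[120:210,140:260,::-1],(400,300),interpolation=cv2.INTER_CUBIC);b=cv2.resize(im[60:360,120:520,::-1],(400,300))
cv2.imwrite('pics/p7.png',np.hstack([a,b]))
E
```

```text
t: 12.85
ee_pos: [0.387, -0.2971, 0.1474]
tool_rot: [0.998, 0.055, -0.0, -0.0]
wrist_force: [1.7, 0.3, -2.2]
width: 0.0272
finger_force: 19.9
[ 0.38704152 -0.29709547  0.14744821] [ 1.73684362  0.27370394 -2.17283528] [ 0.26253133 -0.14745009 -0.03571134] 0.027228303562445027 19.92566853761673
```

View pics/p7.png

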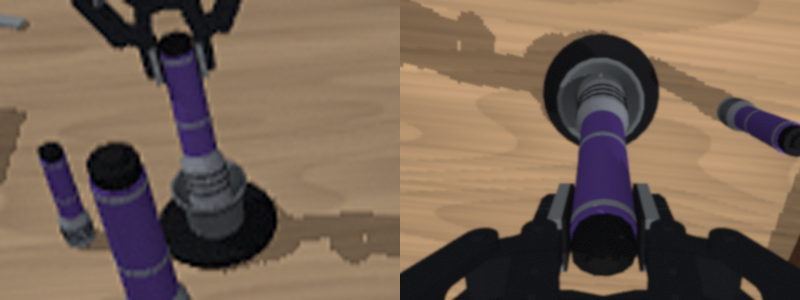

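The torch leans about as wanted, tail toward the robot and lens uphill, with the wrist view showing the body running from (325,290) to (323,170). I'll grip firmer, lift straight out, and measure the tilt from colour transitions.

```bash
python3 -m jog '{"delta_pos":[[0,0,0],[0,0,0],[0,0,-1],[0,0,-2],[0,0,-3],[0,0,-3],[0,0,-3],[0,0,-1],[0,0,0],[0,0,0]],"spin":[0,0,0,0,0,0,0,0,0,0],"claw":[1.8,1.8,1.8,1.8,1.8,1.8,1.8,1.8,1.8,1.8]}' 35
cat > tilt.py <<'E'
from h import *
from scipy.optimize import least_squares
s=state();im=snapshot('wrist');C=cam('wrist',s);print(s['ee_pos'],s['width'],s['finger_force'])
R=Ro.from_quat(s['tool_rot']).as_matrix();e=s['ee_pos']
hsv=cv2.cvtColor(im,cv2.COLOR_RGB2HSV)
m=((hsv[:,:,0]>118)&(hsv[:,:,0]<152)&(hsv[:,:,1]>80))
rows=[(r,np.flatnonzero(m[r,270:380]).size,int(np.median(np.flatnonzero(m[r,270:380])))+270) for r in range(60,330) if m[r,270:380].sum()>5]
print([x for x in rows[::8]],rows[-1])
for r in range(90,320,5): print(r,im[r,324],end=' ')
print()
def P(a,sg,sv,rad): # front point at station sv
    x=np.array([0,0,.006])+(sg-sv)*np.array([np.sin(a),0,np.cos(a)])+rad*np.array([np.cos(a),0,-np.sin(a)])
    return proj(C,e+R@x)
for a in (.2,.25,.3,.35,.4): print(a,[P(a,.103,sv,r).round(0).tolist() for sv,r in ((0,.018),(.036,.018),(.046,.014),(.136,.014),(.136,.013),(.147,.013))])
E
python3 tilt.py
```

```text
t: 13.95
ee_pos: [0.3869, -0.2968, 0.2763]
tool_rot: [0.998, 0.056, -0.001, -0.001]
wrist_force: [0.4, -0.6, -2.4]
width: 0.0267
finger_force: 37.3
[ 0.38685799 -0.29680785  0.27626154] 0.026708596341614575 37.344467639923096
[(172, 12, 321), (180, 36, 322), (188, 42, 322), (196, 24, 322), (204, 40, 322), (212, 46, 322), (220, 48, 322), (228, 50, 322), (236, 51, 323), (244, 54, 322), (252, 60, 322), (260, 35, 309), (268, 47, 323), (276, 34, 323), (284, 19, 310), (292, 13, 342)] (297, 7, 299)
90 [175 141 106] 95 [181 146 109] 100 [62 53 43] 105 [25 25 27] 110 [22 24 26] 115 [50 51 53] 120 [63 66 68] 125 [60 63 64] 130 [74 77 80] 135 [78 82 84] 140 [75 78 82] 145 [57 58 62] 150 [48 50 54] 155 [52 53 57] 160 [105 109 116] 165 [108 112 119] 170 [100 102 115] 175 [55 38 89] 180 [55 37 89] 185 [55 37 89] 190 [57 40 90] 195 [ 80  75 101] 200 [55 39 90] 205 [55 37 89] 210 [54 37 89] 215 [56 38 90] 220 [54 37 90] 225 [55 38 89] 230 [55 37 88] 235 [56 39 90] 240 [55 37 89] 245 [55 38 89] 250 [54 37 88] 255 [55 38 89] 260 [82 84 91] 265 [58 46 89] 270 [ 73  50 118] 275 [12  9 13] 280 [ 9  8 12] 285 [14 14 14] 290 [10 11 12] 295 [11 11 13] 300 [13 13 15] 305 [12 13 16] 310 [14 12 13] 315 [15 15 16] 
0.2 [[323.0, 156.0], [323.0, 174.0], [323.0, 186.0], [323.0, 282.0], [323.0, 284.0], [323.0, 305.0]]
0.25 [[323.0, 150.0], [323.0, 170.0], [323.0, 183.0], [323.0, 286.0], [323.0, 288.0], [323.0, 310.0]]
0.3 [[323.0, 144.0], [323.0, 166.0], [323.0, 179.0], [323.0, 291.0], [323.0, 292.0], [323.0, 316.0]]
0.35 [[323.0, 138.0], [323.0, 162.0], [323.0, 175.0], [323.0, 295.0], [323.0, 297.0], [323.0, 322.0]]
0.4 [[323.0, 132.0], [323.0, 158.0], [323.0, 172.0], [323.0, 299.0], [323.0, 301.0], [323.0, 327.0]]
```

```bash
cat >> tilt.py <<'E'
def fit(obs):
    f=lambda v:[P(v[0],v[1],sv,r)[1]-row for sv,r,row in obs]
    o=least_squares(f,[.3,.103]);return o.x,np.round(o.fun,1)
E
cat > t2.py <<'E'
from tilt import *
print(fit([(.046,.014,171.5),(.136,.0135,273)]),fit([(.046,.014,171.5),(.136,.0135,273),(.036,.018,157.5)]))
# with an x offset of torch axis
def f(v):
    o=[]
    for sv,r,row in [(.046,.014,171.5),(.136,.0135,273),(.036,.018,157.5)]:
        x=np.array([v[2],0,.006])+(v[1]-sv)*np.array([np.sin(v[0]),0,np.cos(v[0])])+r*np.array([np.cos(v[0]),0,-np.sin(v[0])]);o.append(proj(C,e+R@x)[1]-row)
    return o
o=least_squares(f,[.3,.103,0]);print(o.x,o.fun)
E
python3 t2.py | tail -2
```

```text
(array([0.30078414, 0.11293925]), array([0., 0.])) (array([0.3086502 , 0.11319287]), array([-0.8,  0.1,  0.8]))
[-0.17784022 -0.01576526  0.02938636] [-0.51471106 -0.00061821  0.50579427]
```

Tilt is about 0.305 rad (target 0.314), with the grip about 111 mm from the lens. Carry it over.

```bash
python3 -m jog '{"delta_pos":[[0.4,-0.9,-0.3],[0.8,-1.8,-0.4],[1.2,-2.8,-0.5],[1.5,-3.4,-0.5],[1.5,-3.4,-0.5],[1.5,-3.4,-0.2],[1.5,-3.4,0],[1.5,-3.4,0],[1.5,-3.3,0],[1.1,-2.5,0],[0.7,-1.6,0],[0.4,-0.9,0],[0,0,0],[0,0,0],[0,0,0]],"spin":[0,0,0,0,0,0,0,0,0,0,0,0,0,0,0],"claw":[1.8,1.8,1.8,1.8,1.8,1.8,1.8,1.8,1.8,1.8,1.8,1.8,1.8,1.8,1.8]}' 35
python3 tilt.py
python3 - <<'E'
from h import *
sc=snapshot('scene')
print([(round(b['score'],2),np.round(b['point'],3)) for b in boxes_of('scene','torch')])
E
```

```text
t: 15.55
ee_pos: [0.4881, 0.0233, 0.3014]
tool_rot: [0.998, 0.055, -0.0, 0.0]
wrist_force: [-0.1, -1.1, -1.8]
width: 0.0266
finger_force: 37.2
[0.48806028 0.02327116 0.30136763] 0.026584565506042292 37.2411972284317
[(172, 12, 321), (180, 36, 322), (188, 42, 322), (196, 25, 323), (204, 40, 322), (212, 46, 322), (220, 48, 322), (228, 50, 322), (236, 51, 323), (244, 54, 322), (252, 61, 323), (260, 36, 309), (268, 48, 323), (276, 34, 323), (284, 23, 325), (292, 16, 332)] (296, 8, 294)
90 [117 122 123] 95 [117 123 124] 100 [117 122 124] 105 [118 123 124] 110 [117 122 124] 115 [125 131 133] 120 [118 106  94] 125 [140 118  98] 130 [139 118  97] 135 [140 119  98] 140 [109  99  92] 145 [51 54 58] 150 [44 46 49] 155 [47 48 53] 160 [ 98 101 108] 165 [101 104 111] 170 [ 94  96 108] 175 [51 34 83] 180 [50 34 83] 185 [51 35 84] 190 [52 36 84] 195 [74 69 94] 200 [50 33 83] 205 [50 33 83] 210 [51 34 83] 215 [51 34 83] 220 [50 33 83] 225 [52 36 84] 230 [51 35 83] 235 [52 35 83] 240 [51 35 83] 245 [51 34 83] 250 [51 34 82] 255 [51 35 83] 260 [76 77 85] 265 [55 42 84] 270 [ 74  50 120] 275 [12 12 13] 280 [8 8 9] 285 [10  9 11] 290 [10 11 13] 295 [ 8 10 12] 300 [ 9  8 11] 305 [11 10 12] 310 [12 12 12] 315 [14 14 13] 
0.2 [[323.0, 156.0], [323.0, 174.0], [323.0, 186.0], [323.0, 282.0], [323.0, 284.0], [323.0, 305.0]]
0.25 [[323.0, 150.0], [323.0, 170.0], [323.0, 183.0], [323.0, 286.0], [323.0, 288.0], [323.0, 310.0]]
0.3 [[323.0, 144.0], [323.0, 166.0], [323.0, 179.0], [323.0, 291.0], [323.0, 292.0], [323.0, 316.0]]
0.35 [[323.0, 138.0], [323.0, 162.0], [323.0, 175.0], [323.0, 295.0], [323.0, 297.0], [323.0, 322.0]]
0.4 [[323.0, 132.0], [323.0, 158.0], [323.0, 172.0], [323.0, 299.0], [323.0, 301.0], [323.0, 327.0]]
[(0.79, array([0.508, 0.022, 0.264])), (0.73, array([ 0.425, -0.402,  0.059])), (0.56, array([ 0.556, -0.323,  0.121]))]
```

```bash
cat > t3.py <<'E'
from tilt import *
def f(v):
    o=[]
    for sv,r,row in [(0,.018,142),(.036,.018,157.5),(.046,.014,171.5),(.136,.0135,273)]:
        x=np.array([v[2],0,.006])+(v[1]-sv)*np.array([np.sin(v[0]),0,np.cos(v[0])])+r*np.array([np.cos(v[0]),0,-np.sin(v[0])]);o.append(proj(C,e+R@x)[1]-row)
    return o+[v[2]/.002]
o=least_squares(f,[.3,.103,0]);print('fit',o.x,o.fun)
a,sg,x0=o.x
L=e+R@(np.array([x0,0,.006])+sg*np.array([np.sin(a),0,np.cos(a)]))
I=np.array([.535,.029,.079]);u=np.array([.994,.108,0]);n=-.309*u+np.array([0,0,.951])
ax=R@np.array([-np.sin(a),0,-np.cos(a)]) # lens->tail
print('lens',L,'ax',ax,'ang',np.arccos(ax@n))
# inlay in torch frame; shift required for lens .041
tgt=I+ax*.042;d=R.T@(tgt-L)*100;print('delta tool cm',d.round(2),'proj I',proj(C,I))
hsv=cv2.cvtColor(im,cv2.COLOR_RGB2HSV)
k=(hsv[:,:,0]<18)&(hsv[:,:,1]>60)
for r in range(60,160,5): print(r,''.join('o' if hsv[r,c,1]>130 and hsv[r,c,0]<18 else '+' if k[r,c] else '.' for c in range(240,410,2)))
E
python3 t3.py | tail -25
```

```text
0.35 [[323.0, 138.0], [323.0, 162.0], [323.0, 175.0], [323.0, 295.0], [323.0, 297.0], [323.0, 322.0]]
0.4 [[323.0, 132.0], [323.0, 158.0], [323.0, 172.0], [323.0, 299.0], [323.0, 301.0], [323.0, 327.0]]
fit [0.28586776 0.1107408  0.00148157] [-2.11787445  2.24160452  0.49733495 -0.42113826  0.74078552]
lens [0.52071045 0.02686413 0.18929946] ax [-0.28035277 -0.03083002  0.95940181] ang 0.030686277010500855
delta tool cm [ 0.26 -0.06  7.  ] proj I [322.34362726 134.09461092]
60 .++.............................................................................+++++
65 .+..............................................................................+++++
70 +++.............................................................................+++..
75 +++.............................................................................+++++
80 ++++...........................................................................++++++
85 oooo+.........................................................................+ooooo+
90 oooo+.........................................................................+ooooo
[... 470 characters left out ...]
.............................................................+oooooo++
125 +ooooo+.............................+++++++++++.............................oooooo+++
130 +oooooo............................+++++++++++++............................oooooo+++
135 +oooooo+...........................+++++++++++++...........................+oooooo++.
140 ++ooooo+............................+++.....+++............................+ooooo++.+
145 ++oooooo...................................................................oooooo++++
150 .+oooooo..................................................................+ooooo+++++
155 +++ooooo+.................................................................+ooooo+++++
```

Glass seen at wrist ≈(324,135), predicted (322,134). Shift x +0.26, y −0.06, down 7.0 cm, then hold still.

```bash
python3 -m jog '{"delta_pos":[[0.13,-0.03,0.8],[0.13,-0.03,1.5],[0,0,1.5],[0,0,1.4],[0,0,1],[0,0,0.5],[0,0,0.3],[0,0,0],[0,0,0],[0,0,0]],"spin":[0,0,0,0,0,0,0,0,0,0],"claw":[1.8,1.8,1.8,1.8,1.8,1.8,1.8,1.8,1.8,1.8]}' 35
python3 t3.py | grep -E "fit|lens|delta|0.2876"
```

```text
t: 16.75
ee_pos: [0.4912, 0.0249, 0.2322]
tool_rot: [0.998, 0.056, 0.001, 0.0]
wrist_force: [0.2, -0.1, -1.3]
width: 0.0266
finger_force: 37.3
fit [0.28586885 0.11074273 0.00148157] [-2.11790858  2.24162638  0.4973532  -0.42114539  0.74078415]
lens [0.52387825 0.02850913 0.12001346] ax [-0.28150246 -0.03116128  0.9590544 ] ang 0.029564499249552383
delta tool cm [-0.08  0.07  0.07] proj I [323.70109856 142.81632779]
```

```bash
python3 -m jog '{"delta_pos":[[0,0,0],[0,0,0],[0,0,0],[0,0,0],[0,0,0],[0,0,0],[0,0,0],[0,0,0],[0,0,0],[0,0,0],[0,0,0],[0,0,0],[0,0,0],[0,0,0],[0,0,0],[0,0,0],[0,0,0],[0,0,0],[0,0,0],[0,0,0]],"spin":[0,0,0,0,0,0,0,0,0,0,0,0,0,0,0,0,0,0,0,0],"claw":[1.8,1.8,1.8,1.8,1.8,1.8,1.8,1.8,1.8,1.8,1.8,1.8,1.8,1.8,1.8,1.8,1.8,1.8,1.8,1.8]}' 35
python3 - <<'E'
from h import *
# cross-check in fixed cameras: where lit torch/lens edges sit
s=state();C=cam('wrist',s);I=np.array([.535,.029,.079])
for c in ('scene','top'):
    im=snapshot(c);K=cam(c)
    hsv=cv2.cvtColor(im,cv2.COLOR_RGB2HSV)
    m=((hsv[:,:,0]>118)&(hsv[:,:,0]<152)&(hsv[:,:,1]>80)).astype(np.uint8)
    q,l,st,ce=cv2.connectedComponentsWithStats(m)
    print(c,[(st[k].tolist(),ce[k].round(1).tolist()) for k in range(1,q) if st[k,4]>15 and 270<ce[k][0]<360])
    u=np.array([.994,.108,0]);ax=np.array([-.280,-.031,.959])
    print([proj(K,I+ax*(d+.042)).round(1).tolist() for d in (0,.018,.046,.07,.09,.136)])
E
```

```text
t: 18.8
ee_pos: [0.4908, 0.0249, 0.2315]
tool_rot: [0.998, 0.056, 0.0, -0.0]
wrist_force: [0.2, -0.2, -1.4]
width: 0.0268
finger_force: 37.3
scene [([317, 125, 11, 5, 21], [321.7, 127.5]), ([316, 129, 11, 32, 304], [321.1, 144.7])]
[[321.7, 175.1], [321.4, 169.0], [321.0, 159.3], [320.5, 150.9], [320.2, 143.7], [319.4, 126.5]]
top []
[[296.0, 208.1], [295.9, 209.2], [295.7, 211.1], [295.6, 212.7], [295.5, 214.2], [295.2, 217.6]]
```

Both views agree. I'll hold a little longer for margin, then retrace the path back to just above the stand.

```bash
python3 -m jog '{"delta_pos":[[0,0,0],[0,0,0],[0,0,0],[0,0,0],[0,0,0],[0,0,0],[0,0,-0.5],[0,0,-1.5],[0,0,-2],[0,0,-2],[0,0,-1]],"spin":[0,0,0,0,0,0,0,0,0,0,0],"claw":[1.8,1.8,1.8,1.8,1.8,1.8,1.8,1.8,1.8,1.8,1.8]}' 35
python3 -m jog '{"delta_pos":[[-0.4,0.9,0],[-0.8,1.8,0],[-1.2,2.8,0],[-1.5,3.4,0],[-1.5,3.4,0],[-1.5,3.4,0],[-1.5,3.4,0],[-1.5,3.4,0],[-1.5,3.3,0],[-1.1,2.5,0.5],[-0.7,1.6,0.9],[-0.4,0.9,1],[0,0,0],[0,0,0]],"spin":[0,0,0,0,0,0,0,0,0,0,0,0,0,0],"claw":[1.8,1.8,1.8,1.8,1.8,1.8,1.8,1.8,1.8,1.8,1.8,1.8,1.8,1.8]}' 35; python3 tilt.py | sed -n 1,2p
```

```text
t: 20.0
ee_pos: [0.4919, 0.0248, 0.305]
tool_rot: [0.998, 0.056, 0.002, 0.0]
wrist_force: [0.2, 0.0, -1.6]
width: 0.0267
finger_force: 37.3
t: 21.4
ee_pos: [0.3895, -0.2956, 0.2768]
tool_rot: [0.998, 0.055, -0.0, -0.001]
wrist_force: [-0.4, -0.4, -0.6]
width: 0.0267
finger_force: 37.2
[ 0.38954786 -0.29556937  0.27678237] 0.02665933655952363 37.19363629817963
[(172, 13, 322), (180, 36, 322), (188, 42, 322), (196, 24, 322), (204, 40, 322), (212, 46, 322), (220, 48, 322), (228, 49, 323), (236, 51, 323), (244, 54, 322), (252, 61, 323), (260, 36, 309), (268, 48, 323), (276, 34, 327), (284, 23, 328), (292, 13, 295)] (296, 8, 295)
```

```bash
python3 -m jog '{"delta_pos":[[0.05,0.15,2],[0,0,3],[0,0,3],[0,0,2],[0,0,1.2],[0,0,0.8],[0,0,0.6],[0,0,0.3],[0,0,0],[0,0,0]],"spin":[0,0,0,0,0,0,0,0,0,0],"claw":[1.8,1.8,1.8,1.8,1.8,1.8,1.8,1.8,1.8,1.8]}' 20
```

```text
t: 22.45
ee_pos: [0.3907, -0.2977, 0.149]
tool_rot: [0.998, 0.056, 0.0, -0.0]
wrist_force: [-0.7, 2.0, -1.9]
width: 0.0266
finger_force: 37.3
```

```bash
python3 -m jog '{"delta_pos":[[0,0,0],[0.6,0,0.1],[0.6,0,0.1],[0.6,0,0.1],[0.6,0,0.1],[0.6,0,0.1],[0.5,0,0.1],[0,0,0],[0,0,0]],"spin":[0,0,0,0,0,0,0,0,0],"claw":[2,2,2,2,2,2,2,2,2]}' 20; python3 tilt.py | sed -n 1,2p
```

```text
t: 23.35
ee_pos: [0.4251, -0.2935, 0.1418]
tool_rot: [0.998, 0.056, -0.0, -0.0]
wrist_force: [-1.6, -0.2, -2.3]
width: 0.0268
finger_force: 39.3
[ 0.4251414  -0.29352242  0.14183213] 0.026774106909251152 39.287644028663635
[(205, 13, 321), (213, 34, 321), (221, 30, 321), (229, 40, 321), (237, 46, 321), (245, 49, 322), (253, 50, 322), (261, 32, 309), (269, 50, 322), (277, 23, 307), (285, 18, 323), (293, 12, 323)] (301, 6, 290)
```

```bash
python3 -m jog '{"delta_pos":[[0,0,0.2],[0,0,0.2],[0,0,0.2],[0,0,0.2],[0,0,0],[0,0,0]],"spin":[0,0,0,0,0,0],"claw":[2,2,2,2,2,2]}' 20
cat >> tilt.py <<'E'
print('A0',[(a,P(a,.111,.046,.014)[1].round(1)) for a in (-.1,-.05,0,.05,.1)])
E
python3 tilt.py | grep -E "A0|^\[\("
```

```text
t: 24.0
ee_pos: [0.4251, -0.2937, 0.1341]
tool_rot: [0.998, 0.056, -0.0, -0.0]
wrist_force: [-1.8, 1.8, -2.4]
width: 0.0269
finger_force: 39.6
[(205, 13, 321), (213, 34, 321), (221, 30, 321), (229, 40, 321), (237, 46, 321), (245, 49, 322), (253, 50, 322), (261, 33, 309), (269, 50, 322), (277, 23, 307), (285, 18, 318), (293, 12, 323)] (299, 6, 291)
A0 [(-0.1, np.float64(207.2)), (-0.05, np.float64(202.7)), (0, np.float64(198.3)), (0.05, np.float64(193.9)), (0.1, np.float64(189.6))]
```

```bash
python3 -m jog '{"delta_pos":[[-0.1,0,0.15],[0,0,0.15],[0,0,0],[0,0,0]],"spin":[0,0,0,0],"claw":[2,2,2,2]}' 20; python3 -m jog '{"delta_pos":[[0,0,0.1],[0,0,0.1],[0,0,0],[0,0,0]],"spin":[0,0,0,0],"claw":[2,2,2,2]}' 20
```

```text
t: 24.45
ee_pos: [0.4243, -0.2939, 0.1314]
tool_rot: [0.998, 0.056, 0.0, -0.0]
wrist_force: [-1.7, 2.4, -1.3]
width: 0.0269
finger_force: 39.7
t: 24.85
ee_pos: [0.425, -0.2941, 0.131]
tool_rot: [0.998, 0.056, 0.001, 0.0]
wrist_force: [-2.9, 5.0, 7.6]
width: 0.0264
finger_force: 40.8
```

The floor is felt at the same height as the first grip. Release and rise.

```bash
python3 -m jog '{"delta_pos":[[0,0,-0.1],[0,0,0],[0,0,0],[0,0,0],[0,0,0],[0,0,0],[0,0,0],[0,0,0],[0,0,-2],[0,0,-4],[0,0,-4],[0,0,-4],[0,0,-2.2],[0,0,0],[0,0,0]],"spin":[0,0,0,0,0,0,0,0,0,0,0,0,0,0,0],"claw":[2.6,3,4,6,6,6,6,6,6,6,6,6,6,6,6]}' 20
python3 - <<'E'
from h import *
s=state();im=snapshot('wrist');C=cam('wrist',s);hsv=cv2.cvtColor(im,cv2.COLOR_RGB2HSV)
print(s['ee_pos'])
v=np.load('w5.npy');C5=cam('wrist',dict(ee_pos=v[:3],tool_rot=v[3:]));im5=cv2.imread('pics/w5.png')[:,:,::-1]
def find(im,C):
    i=im[:240,260:395].max(2);print([proj(C,(.423,-.292,z)).round(1).tolist() for z in (.164,.012)])
    g=im[185:196,290:360].max(2).min(0)
    b=(im[:240,290:360].max(2)<40)
    for r in range(176,212,4): print(r,''.join('#' if q else '.' for q in b[r]))
find(im5,C5);find(im,C)
for c in ('scene','top'):
    q=snapshot(c); print(c,[(round(b['score'],2),np.round(b['point'],3)) for b in boxes_of(c,'torch')],[(round(b['score'],2),np.round(b['point'],3)) for b in boxes_of(c,'presser_ball')])
E
```

```text
t: 26.35
ee_pos: [0.4243, -0.294, 0.2925]
tool_rot: [0.998, 0.056, 0.0, 0.0]
wrist_force: [0.2, -0.2, -0.1]
width: 0.0601
finger_force: 0.0
[ 0.4243378  -0.29395577  0.29250044]
[[326.5, 191.4], [325.5, 164.2]]
176 .########.....................................................#######.
180 ..########..................################.................#######..
184 .....#######............#######################............######.....
188 ........#######.......###########################........#####........
192 .............######...############################...#####............
196 ...................#################################..................
200 .........................######################.......................
204 ..............................############............................
208 ......................................................................
[[320.3, 198.4], [321.1, 169.0]]
176 ####......................................................########....
180 ####......................................................#######.....
184 #####.....................########.......................#######......
188 #######.............#####################..............######.........
192 ....#####.........#########################..........#####............
196 ........#####....###########################.....#####................
200 ..............###############################..#......................
204 ...................########################...........................
208 ......................##################..............................
scene [(0.86, array([ 0.559, -0.325,  0.12 ])), (0.64, array([ 0.431, -0.292,  0.111])), (0.54, array([ 0.431, -0.404,  0.057]))] [(0.6, array([0.535, 0.027, 0.101]))]
top [(0.85, array([ 0.536, -0.319,  0.152]))] [(0.78, array([0.536, 0.032, 0.092])), (0.27, array([0.661, 0.304, 0.062]))]
```

Torch stands as it did before. Now back over the presser ball.

```bash
python3 -m jog '{"delta_pos":[[0,0,-1],[1.25,-4.43,0],[1.25,-4.43,0],[1.25,-4.43,0],[1.25,-4.43,0],[1.25,-4.43,0],[1.25,-4.43,0],[1.25,-4.43,0],[0,0,3],[0,0,3],[0,0,0],[0,0,0]],"spin":[0,0,0,0,0,0,0,0,0,0,0,0],"claw":[6,6,6,5,5,5,5,5,5,5,5,5]}' 30
python3 - <<'E'
from h import *
s=state();im=snapshot('wrist');C=cam('wrist',s)
m=(im.max(2)<45).astype(np.uint8);q,l,st,ce=cv2.connectedComponentsWithStats(m)
print([(st[k].tolist(),ce[k].round(1).tolist()) for k in range(1,q) if st[k,4]>100 and 290<ce[k][0]<355])
print(proj(C,(.4744,.0225,.1114)))
R=Ro.from_quat(s['tool_rot']).as_matrix();t=np.array([.4771,.0237,.1174]);print(R.T@(t-s['ee_pos'])*100)
E
```

```text
t: 27.9
ee_pos: [0.4768, 0.0239, 0.2432]
tool_rot: [0.998, 0.056, -0.0, -0.0]
wrist_force: [0.8, -0.3, -0.3]
width: 0.0501
finger_force: 0.0
[([287, 0, 13, 9, 105], [293.5, 3.8]), ([312, 188, 24, 24, 417], [323.5, 199.5]), ([6, 247, 634, 153, 43568], [322.6, 351.3])]
[324.17779897 198.92556008]
[ 0.03392344  0.02558903 12.58007072]
```

```bash
python3 -m jog '{"delta_pos":[[0,0,4],[0,0,4],[0,0,3],[0,0,1.5],[0,0,0],[0,0,0],[0,0,0],[0,0,0],[0,0,0],[0,0,0]],"spin":[0,0,0,0,0,0,0,0,0,0],"claw":[5,5,5,5,5,5,1.5,1.5,1.5,1.5]}' 40
python3 -m jog '{"delta_pos":[[0.03,0,-1.09],[0.11,0,-1.08],[0.18,0,-1.07],[0.26,0,-1.05],[0.33,0,-1.03],[0.41,0,-1.01],[0.48,0,-0.97],[0.55,0,-0.94],[0.61,0,-0.9],[0.67,0,-0.85],[0.73,0,-0.8],[0.79,0,-0.75],[0.84,0,-0.69],[0.89,0,-0.63],[0.93,0,-0.58],[0,0,0],[0,0,0]],"spin":[0,0,0,0,0,0,0,0,0,0,0,0,0,0,0,0,0],"claw":[1.5,1.5,1.5,1.5,1.5,1.5,1.5,1.5,1.5,1.5,1.5,1.5,1.5,1.5,1.5,1.5,1.5]}' 40
python3 - <<'E'
from h import *
s=state();im=snapshot('wrist');C=cam('wrist',s);S=cam('scene');sc=snapshot('scene');print(s['ee_pos'])
print([(round(b['score'],2),np.round(b['point'],3)) for b in boxes_of('scene','presser_ball')])
c=im[230:310,270:380].max(2)
for r in range(0,80,6): print(230+r,''.join('#' if q<25 else '+' if q<50 else '.' for q in c[r]))
u=np.array([.994,.108]);h=np.array([.626,.039])
for th in (65,60,50,40,0):
    p=np.radians(183.6-th);b=np.r_[h+u*.1528*np.cos(p),.121+.1528*np.sin(p)];print(th,b.round(4),proj(C,b).round(1),proj(S,b).round(1))
E
```

```text
t: 28.95
ee_pos: [0.4781, 0.0238, 0.119]
tool_rot: [0.998, 0.056, 0.002, 0.0]
wrist_force: [0.7, -1.6, 5.4]
width: 0.0154
finger_force: 19.2
t: 30.65
ee_pos: [0.5544, 0.0327, 0.2516]
tool_rot: [0.998, 0.056, -0.0, -0.0]
wrist_force: [-0.2, 0.8, -0.2]
width: 0.0152
finger_force: 0.0
[0.55444947 0.03268969 0.25162665]
[(0.57, array([0.532, 0.031, 0.102])), (0.27, array([0.47 , 0.3  , 0.094]))]
230 ..............................................................................................................
236 ..............................................................................................................
242 ..............................................................................................................
248 .................................+##...................................##+....................................
254 ............+++++++.............+###...................................###+.............+++++++...............
260 .....++##########++............++###+.................................+####+.............+##########+.........
266 ....+######
[... 473 characters left out ...]
############...................................+######################################
296 ###################################+...................................+######################################
302 ##################################+.....................................+#####################################
308 ##################################+......................................#####################################
65 [0.5533 0.0311 0.2552] [326.  270.5] [327.  143.3]
60 [0.5419 0.0299 0.2483] [325.8 284.9] [325.6 142.3]
50 [0.5213 0.0276 0.2317] [325.3 302.9] [323.1 141.9]
40 [0.5038 0.0257 0.2117] [324.9 309.5] [320.9 143.3]
0 [0.4744 0.0225 0.1114] [324.1 275.4] [317.  164.3]
```

The pads slipped off and the presser is still down (ball at wrist (324,275), predicted 275 for 0 rad). The adaptive pads spread into a V when squeezed hard near the tips. I'll regrip about 9 mm deeper with less closure and raise slowly.

```bash
python3 -m jog '{"delta_pos":[[-2.6,0,0],[-2.6,0,0],[-2.6,0,0],[0,0,0],[0,0,4],[0,0,4],[0,0,3.5],[0,0,2],[0,0,0.8],[0,0,0],[0,0,0],[0,0,0],[0,0,0],[0,0,0],[0,0,0]],"spin":[0,0,0,0,0,0,0,0,0,0,0,0,0,0,0],"claw":[5,5,5,5,5,5,5,5,5,5,1.9,1.9,1.9,1.9,1.9]}' 40
python3 -m jog '{"delta_pos":[[0.03,0,-1.09],[0.11,0,-1.08],[0,0,0]],"spin":[0,0,0],"claw":[1.9,1.9,1.9]}' 40
python3 - <<'E'
from h import *
s=state();im=snapshot('wrist');C=cam('wrist',s)
c=im[220:310,270:380].max(2)
for r in range(0,90,6): print(220+r,''.join('#' if q<25 else '+' if q<50 else '.' for q in c[r]))
u=np.array([.994,.108]);h=np.array([.626,.039])
for th in (12,8,4,0):
    p=np.radians(183.6-th);b=np.r_[h+u*.1528*np.cos(p),.121+.1528*np.sin(p)];print(th,b.round(4),proj(C,b).round(1))
E
```

```text
t: 32.3
ee_pos: [0.4783, 0.0238, 0.1107]
tool_rot: [0.998, 0.056, 0.002, 0.0]
wrist_force: [-0.9, 0.3, 6.2]
width: 0.0194
finger_force: 28.1
t: 32.6
ee_pos: [0.4785, 0.0239, 0.132]
tool_rot: [0.998, 0.056, 0.0, 0.0]
wrist_force: [-0.6, -2.6, 1.0]
width: 0.0196
finger_force: 28.0
220 ..............................................................................................................
226 ..............................................................................................................
232 ..............................................................................................................
238 ..............................................................................................................
244 ............................++++...........................................++++...............................
250 ...........................++##+...........................................+###+..............................
256 ....++######++............+####+..........+#####################+..........+####+............++#######+.......
262 +##########
[... 361 characters left out ...]
########################################################++........++++#############
286 #################+.....+#######+..+#####################################++++#######+.....+####################
292 ##############################+........++#########################++........+#################################
298 ##############################...............................................#################################
304 #############################.................................................################################
12 [0.4757 0.0227 0.1433] [324.9 281.8]
8 [0.4746 0.0225 0.1327] [324.7 272.9]
4 [0.4741 0.0225 0.1221] [324.6 263.8]
0 [0.4744 0.0225 0.1114] [324.5 254.4]
```

The ball is following (about 8°). Continue along the arc.

```bash
python3 -m jog '{"delta_pos":[[0.18,0,-1.07],[0.26,0,-1.05],[0.33,0,-1.03],[0.41,0,-1.01],[0.48,0,-0.97],[0.55,0,-0.94],[0.61,0,-0.9],[0.67,0,-0.85],[0.73,0,-0.8],[0.79,0,-0.75],[0.84,0,-0.69],[0.89,0,-0.63],[0.93,0,-0.58],[0,0,0],[0,0,0]],"spin":[0,0,0,0,0,0,0,0,0,0,0,0,0,0,0],"claw":[1.9,1.9,1.9,1.9,1.9,1.9,1.9,1.9,1.9,1.9,1.9,1.9,1.9,1.9,1.9]}' 40
cat > chk.py <<'E'
from h import *
s=state();im=snapshot('wrist');C=cam('wrist',s);S=cam('scene');sc=snapshot('scene')
c=im[220:310,270:380].max(2)
for r in range(0,90,6): print(220+r,''.join('#' if q<25 else '+' if q<50 else '.' for q in c[r]))
m=(sc.max(2)<45).astype(np.uint8);q,l,st,ce=cv2.connectedComponentsWithStats(m)
print([(st[k].tolist(),ce[k].round(1).tolist()) for k in range(1,q) if st[k,4]>20 and 300<ce[k][0]<345 and 110<ce[k][1]<200])
u=np.array([.994,.108]);h=np.array([.626,.039])
for th in (65,60,55,50,45,40):
    p=np.radians(183.6-th);b=np.r_[h+u*.1528*np.cos(p),.121+.1528*np.sin(p)];print(th,b.round(4),proj(C,b).round(1),proj(S,b).round(1))
E
python3 chk.py
```

```text
t: 34.15
ee_pos: [0.5546, 0.0329, 0.2433]
tool_rot: [0.998, 0.056, -0.0, -0.0]
wrist_force: [-0.2, -0.2, 0.9]
width: 0.0188
finger_force: 0.0
220 ..............................................................................................................
226 ..............................................................................................................
232 ..............................................................................................................
238 ..............................................................................................................
244 .............................+++...........................................+++................................
250 ............................+##+...........................................+##+...............................
256 .....+#######++............+####...........................................####+............++#######+........
262 .+#########++.............+#####+.........................................+#####+.............+##########+....
268 ##########+..............+######+.
[... 434 characters left out ...]
#######################+...........................................+##################################
298 ##############################+.............................................+#################################
304 #############################+...............++################++............#################################
[([302, 84, 57, 65, 1773], [330.1, 115.0])]
65 [0.5533 0.0311 0.2552] [326.7 279.8] [327.  143.3]
60 [0.5419 0.0299 0.2483] [326.4 294.3] [325.6 142.3]
55 [0.5312 0.0287 0.2404] [326.1 304.9] [324.3 141.8]
50 [0.5213 0.0276 0.2317] [325.8 312. ] [323.1 141.9]
45 [0.5121 0.0266 0.222 ] [325.5 316.2] [322.  142.4]
40 [0.5038 0.0257 0.2117] [325.3 317.8] [320.9 143.3]
```

```bash
python3 -m jog '{"delta_pos":[[0,0,-3],[-3,0,-3],[-3,0,-2],[-3,0,0],[0,0,0],[0,0,0]],"spin":[0,0,0,0,0,0],"claw":[5,5,5,5,5,5]}' 40
cat > fb.py <<'E'
from h import *
s=state();im=snapshot('wrist');C=cam('wrist',s);S=cam('scene');sc=snapshot('scene')
for n,i,K in (('w',im,C),('s',sc,S)):
    m=(i.max(2)<45).astype(np.uint8);q,l,st,ce=cv2.connectedComponentsWithStats(m)
    print(n,[(st[k].tolist(),ce[k].round(1).tolist()) for k in range(1,q) if st[k,4]>25 and 295<ce[k][0]<350 and st[k,2]<60])
u=np.array([.994,.108]);h=np.array([.626,.039])
for th in range(0,75,6):
    p=np.radians(183.6-th);b=np.r_[h+u*.1528*np.cos(p),.121+.1528*np.sin(p)];print(th,b.round(4),proj(C,b).round(1),proj(S,b).round(1))
E
python3 fb.py
```

```text
t: 34.85
ee_pos: [0.4648, 0.0227, 0.3233]
tool_rot: [0.998, 0.055, 0.0, 0.0]
wrist_force: [-0.1, -0.4, -0.2]
width: 0.0498
finger_force: 0.0
w [([296, 2, 10, 19, 165], [300.3, 11.1]), ([311, 137, 26, 28, 563], [323.7, 149.9])]
s [([335, 0, 9, 13, 45], [338.5, 3.6]), ([304, 17, 37, 8, 85], [323.4, 21.5]), ([318, 139, 8, 8, 50], [321.6, 142.2])]
0 [0.4744 0.0225 0.1114] [323.9 169.9] [317.  164.3]
6 [0.4743 0.0225 0.1274] [324.  172.6] [317.1 159.9]
12 [0.4757 0.0227 0.1433] [324.  173.9] [317.4 155.9]
18 [0.4789 0.023  0.159 ] [324.1 173.6] [317.8 152.3]
24 [0.4836 0.0235 0.1743] [324.2 171.4] [318.5 149.1]
30 [0.49   0.0242 0.1889] [324.3 167. ] [319.3 146.5]
36 [0.4978 0.0251 0.2029] [324.4 160. ] [320.2 144.4]
42 [0.507  0.0261 0.2159] [324.6 150.2] [321.3 142.9]
48 [0.5175 0.0272 0.2279] [324.7 137.2] [322.6 142. ]
54 [0.5292 0.0285 0.2387] [324.9 120.6] [324.  141.8]
60 [0.5419 0.0299 0.2483] [325.1 100. ] [325.6 142.3]
66 [0.5556 0.0314 0.2564] [325.3  75.4] [327.3 143.5]
72 [0.5701 0.0329 0.2631] [325.6  46.7] [329.1 145.5]
```

The presser now stands at about 42° (ball at wrist (324,150)). I'll regrip a bit deeper and follow a short slow arc to about 60°.

```bash
python3 -m jog '{"delta_pos":[[2.1,0.06,0],[2.1,0.06,0],[0,0,0],[0,0,4],[0,0,4],[0,0,2],[0,0,1],[0,0,0],[0,0,0],[0,0,0],[0,0,0],[0,0,0]],"spin":[0,0,0,0,0,0,0,0,0,0,0,0],"claw":[5,5,5,5,5,5,5,5,1.9,1.9,1.9,1.9]}' 40
python3 -m jog '{"delta_pos":[[0.26,0,-0.31],[0.26,0,-0.31],[0.26,0,-0.31],[0.28,0,-0.28],[0.28,0,-0.28],[0.28,0,-0.28],[0.31,0,-0.26],[0.31,0,-0.26],[0.31,0,-0.26],[0.33,0,-0.24],[0.33,0,-0.24],[0,0,0],[0,0,0]],"spin":[0,0,0,0,0,0,0,0,0,0,0,0,0],"claw":[1.9,1.9,1.9,1.9,1.9,1.9,1.9,1.9,1.9,1.9,1.9,1.9,1.9]}' 40
python3 chk.py
```

```text
t: 36.15
ee_pos: [0.5076, 0.0268, 0.2148]
tool_rot: [0.998, 0.056, 0.001, -0.0]
wrist_force: [-2.2, 3.1, 4.1]
width: 0.0195
finger_force: 28.4
t: 37.45
ee_pos: [0.5396, 0.0302, 0.243]
tool_rot: [0.998, 0.056, 0.0, -0.0]
wrist_force: [1.6, 5.4, -8.0]
width: 0.0195
finger_force: 27.9
220 ..............................................................................................................
226 ..............................................................................................................
232 ..............................................................................................................
238 ..............................................................................................................
244 .............................+++...........................................+++................................
250 ...........................++##+...........................................+###+..............................
256 ....+#######++............++###+........+#########################+........+####+............++#######++......
262 +#######
[... 575 characters left out ...]
######################+.........+########################++.........+#################################
298 ##############################...............................................+################################
304 #############################+................................................################################
[([300, 80, 57, 66, 1793], [327.9, 111.5])]
65 [0.5533 0.0311 0.2552] [324.3 248. ] [327.  143.3]
60 [0.5419 0.0299 0.2483] [324.2 265. ] [325.6 142.3]
55 [0.5312 0.0287 0.2404] [324.  277.8] [324.3 141.8]
50 [0.5213 0.0276 0.2317] [323.9 286.9] [323.1 141.9]
45 [0.5121 0.0266 0.222 ] [323.7 292.8] [322.  142.4]
40 [0.5038 0.0257 0.2117] [323.6 296. ] [320.9 143.3]
```

The ball is held at about 57° (row 274). Release, withdraw upward and check everything.

```bash
python3 -m jog '{"delta_pos":[[0,0,0],[0,0,0],[0,0,0],[0,0,0],[0,0,0],[0,0,-3],[0,0,-4],[-3,0,-2],[-3,0,0],[-2,0,0],[0,0,0],[0,0,0]],"spin":[0,0,0,0,0,0,0,0,0,0,0,0],"claw":[2.5,5,5,5,5,5,5,5,5,5,5,5]}' 40
python3 fb.py
python3 - <<'E'
from h import *
snapshot('top');print([(l,[(round(b['score'],2),np.round(b['point'],3)) for b in boxes_of(c,l)]) for c in ('scene','top') for l in ('torch','vase','goblet','glue')])
E
```

```text
t: 38.75
ee_pos: [0.4598, 0.0207, 0.334]
tool_rot: [0.998, 0.055, 0.001, 0.0]
wrist_force: [0.4, -0.4, 0.2]
width: 0.05
finger_force: 0.0
w [([295, 0, 10, 18, 148], [299.6, 8.6]), ([307, 87, 31, 32, 753], [321.9, 102.4])]
s [([302, 9, 37, 9, 87], [320.7, 14.8]), ([321, 138, 9, 8, 54], [324.9, 141.2])]
0 [0.4744 0.0225 0.1114] [322.6 163.8] [317.  164.3]
6 [0.4743 0.0225 0.1274] [322.6 166.2] [317.1 159.9]
12 [0.4757 0.0227 0.1433] [322.6 167.1] [317.4 155.9]
18 [0.4789 0.023  0.159 ] [322.6 166.5] [317.8 152.3]
24 [0.4836 0.0235 0.1743] [322.7 163.9] [318.5 149.1]
30 [0.49   0.0242 0.1889] [322.7 159.3] [319.3 146.5]
36 [0.4978 0.0251 0.2029] [322.7 152.1] [320.2 144.4]
42 [0.507  0.0261 0.2159] [322.8 142.2] [321.3 142.9]
48 [0.5175 0.0272 0.2279] [322.8 129.1] [322.6 142. ]
54 [0.5292 0.0285 0.2387] [322.9 112.6] [324.  141.8]
60 [0.5419 0.0299 0.2483] [322.9  92.5] [325.6 142.3]
66 [0.5556 0.0314 0.2564] [323.   68.5] [327.3 143.5]
72 [0.5701 0.0329 0.2631] [323.1  40.7] [329.1 145.5]
[('torch', [(0.87, array([ 0.56 , -0.328,  0.118])), (0.82, array([ 0.431, -0.291,  0.109])), (0.66, array([ 0.428, -0.403,  0.054]))]), ('vase', [(0.95, array([0.473, 0.301, 0.094]))]), ('goblet', [(0.62, array([ 0.702, -0.313,  0.091]))]), ('glue', [(0.7, array([0.678, 0.3  , 0.054])), (0.31, array([0.553, 0.033, 0.181]))]), ('torch', [(0.71, array([ 0.534, -0.32 ,  0.154])), (0.65, array([ 0.418, -0.285,  0.13 ]))]), ('vase', [(0.64, array([0.436, 0.302, 0.164])), (0.23, array([ 0.418, -0.286,  0.13 ]))]), ('goblet', [(0.79, array([ 0.69 , -0.317,  0.117]))]), ('glue', [(0.74, array([0.662, 0.304, 0.063]))])]
```

The presser is at about 57° (0.99 rad), the torch is in its stand, the vase, goblet and glue haven't moved, and the arm is clear.

```bash
python3 -c "
from rig import *
print(close_job())"
```

```text
the job is handed in; nothing more can be done
None
```

The job is handed in with no verdict shown: by my measurements the glass was pressed and lit for over 2 s, the torch is back upright in its stand, the presser stands at about 57° (two regrips after slips), and the vase, goblet and glue bottle are where they stood.

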